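Open a jar of wax in its holding block

TASK

Set the closed square jar into the square pocket of the wooden holding block, right down on its floor, so that the block keeps it from turning. Then unscrew the tight cap anticlockwise (seen from above), stop turning when its threads come free (well under half a turn), and lift it straight up, leaving the jar seated in the block. Finish while still holding the cap in the gripper, level and centred about two centimetres clear above the jar's mouth; do not unscrew it anywhere but in the block, and leave the small cardboard box, wax tin, tape measure and pliers beside the work where they are.

Things in the scene. Friction and masses are not known exactly. Their poses are not given: they have to be found in the camera images.
- jar: white plastic jar, loose, about 0.4 kg: body 60 x 60 mm square and 70 mm high, round neck of 38 mm diameter (46 mm over the thread) up to 92 mm. Origin: centre of its underside, z up, x and y square to its sides. It starts upright on the bench, cap on; it may be carried by the cap. In the block it may stand turned by any quarter turn.
- jar_mouth (a point): centre of the jar's mouth, on the rim of the neck, 92 mm above the jar's underside
- cap: black ribbed round screw cap, 56 mm diameter, 34.5 mm high, 0.06 kg, a separate part on the jar. Origin: centre of its lower edge, z up. Tight, its lower edge is 72.5 mm and its top 107 mm above the jar's foot; grip the solid upper 12 mm across the diameter. A springy liner pushes it up with 12 N: it turns stiffly (0.2 to 0.5 N m) and stays where left; freed and let go it sits 4 mm high.
- cap_mark (a point): point on the cap (unmarked) 25 mm from its axis along its own x, 22.5 mm above its lower edge. Tight, it lies towards the jar's +x; its angle about the jar's z, anticlockwise, is how far the cap is unscrewed. From about 60 degrees on, three inner lugs are free of the thread and the cap lifts straight off; at about 100 degrees they meet stops. Lift at 65 to 95 degrees.
- nest: wooden holding block screwed to the bench: 100 x 100 mm block, top 40 mm above the bench, on a plywood foot of 100 (x) x 140 (y) x 8 mm, with a square pocket 66 mm wide open at the top, its edge chamfered 4 mm. Origin: centre of its underside on the bench, axes square to the pocket.
- nest_floor (a point): centre of the pocket's floor, 8 mm above the bench, 32 mm below the block's top. The jar can turn up to 5 degrees in the pocket before its sides brace.
- box_nails: small orange cardboard box, 45 x 70 x 36 mm, bystander; origin under its centre
- wax_tin: flat round tin, 66 mm diameter, 26 mm high, bystander; origin under its centre
- tape_measure: tape measure, 35 x 90 x 66 mm high, bystander; origin under its centre
- pliers_red: pliers lying flat, 61 x 172 x 16 mm, bystander; origin under its centre
Mind the look-alikes: they are no part of the job. Of the things like the cap, leave any that is turquoise; of the rest the larger one is meant.

How it is judged:
By the outcome, as a careful person would: the job done as asked, in the order asked, and still so for the second after the job is handed in, while the arm keeps its last pose, push and grip.
It also fails if it takes over 58 s, if anything falls off the work surface, if the arm or the gripper's body presses on something with over 40 N, if the wrist force passes 120 N, or if a joint passes its speed limit or range.

ROBOT

A 6-joint arm with a two-finger parallel gripper is mounted at the origin on a cart in front of the work surface, level with it; the furniture and walls round the work are solid. World frame = base frame: x ahead of the robot, y to its left, z up, the work surface at z = 0. Lengths are in m, angles in rad, forces in N, time in s.
With the tool pointing down it reaches from about 0.35 to 0.775 m from the base axis. Payload 7.3 kg.
Tool frame: the origin (TCP) lies between the finger pads; the fingertips stand 8 mm ahead of it and the grasp point (between the pads) lies 11 mm behind it (robot.nose_length is the distance from the TCP to the fingertips, in m); z points along the fingers, y is the line along which they close (so a half turn about z gives the same grasp; the last joint's range is limited). The gripper opens to 92 mm and grips with 3 to 60 N. Pads are 19 mm wide; open, the fingers measure 130 mm over their backs; the gripper's body (75 mm by 190 mm) begins 47 mm behind the grasp point.
Start: joints at [1.002, 0.342, 1.524, -0, 1.275, -0.146], TCP at [0.215, 0.479, 0.235] pointing down, gripper open.
Joint ranges: [-2.53, 2.53], [-0.77, 2.02], [0.04, 2.7], [-1, 4.14], [0.28, 2.66], [-3.11, 3.11]. Speed limits (rad/s): [2.57, 2.57, 3.14, 3.14, 3.14, 3.14].

INTERFACE

Orientations are given as [roll, pitch, yaw] about the fixed x, y, z axes, in that order (R = Rz(yaw) Ry(pitch) Rx(roll)).
In Python, from cell import robot gives the robot as it stands. The module is installed in compiled form; this text tells all that it offers.
- The arm moves only by the shell command python3 -m jog 'ROWS' [FORCE]. ROWS is JSON, a list that holds one entry, the list of rows, each a list of 5 numbers: the gripper's target within -1 to 1 (fully open at 1, half-way at 0, shut at -1), then the shift along the tool's x, y, z in m, then the turn about the tool's z in rad. A call has 1 to 5 rows; each row is the pose to reach, as a shift and turn from the pose commanded when the call began, along the tool's axes at that moment; what a row does not reach only later rows make up. A row lasts 1/12 s, in which the tool goes at most 41.7 mm and 7.16 degrees, less where a joint would pass 70% of its speed; a pose out of reach is approached as far as the arm can. A call with a gripper value outside its range is refused whole. The fingers move at their own pace and stop on an object; FORCE is the grip in N (left out, the last holds). Time passes only in rows, so rows that repeat a pose let the fingers close. It gives the time, the measured TCP pose, the force, the opening and the grip force at its end, in the units of the state.
- robot.observe(): the state, without advancing time (a new reading comes with each control period).
- robot.read_camera(name): name is "scene" or "top" or "wrist"; returns the picture (420x560x3 uint8, red, green, blue); there is no depth.
- robot.camera_model(name): a dict with "camera_matrix" (3x3 intrinsics, pixels), "position" and "attitude" of the camera in the world; the wrist camera has in their place "mount" (4x4, takes a point from camera to tool coordinates, whose origin is the TCP and whose axes are the flange's). Camera axes: x right, y down, z forward; pixel columns grow to the right and rows downward; lengths in m; the calibration is good to about 2 mm. The wrist camera is an equidistant fisheye: a pixel r from the principal point sees the ray r / f radians off the axis. A picture is of the moment at which its call begins: read the wrist's pose just before it. camera_model takes no time and is no camera call.
- robot.hand_in(): hands the job in; it is judged then, once.
The state is a dict: "time": time; "qpos": joint angles; "qvel": joint speeds; "joint_efforts": joint torques, N m; "tool_pos": TCP position; "tool_rot": TCP orientation; "contact_force": force on the tool from outside, world axes, zero at the start; "torque": the same for the moment, N m; "opening": finger opening in m; "grip_force": force on a finger pad.
Only numpy, scipy, OpenCV 4.12 (cv2) and the standard library are available. Lean on these libraries where they do the work, as an engineer would, in place of code of your own. Each camera call takes 0.05 s, during which the arm holds its last target. There are 200 camera calls.

## Working session

There is one attempt and no reset: what is moved stays moved. The work goes in short steps, Python scripts to look and compute and a shell command to move; the robot and the scene stay as the last step left them, time stands still between calls to the robot, and variables do not carry over. Pictures are saved under pics/ and viewed, at most 10 in all, crops included, and the job is handed in when it is done.

```bash
mkdir -p pics
cat > h.py <<'E'
import numpy as np, cv2
from scipy.spatial.transform import Rotation as R
from cell import robot
def cam(n):
    m=robot.camera_model(n); return m
def save(n,f):
    im=robot.read_camera(n); cv2.imwrite('pics/'+f,im[:,:,::-1]); return im
E
python3 - <<'E'
from h import *
for n in("scene","top","wrist"):
    print(n,robot.camera_model(n))
a=save("scene","s0.png");b=save("top","t0.png")
s=robot.observe();print(s)
E
```

```text
scene {'camera_matrix': array([[527.29142118,   0.        , 283.4642569 ],
       [  0.        , 527.29142118, 212.58563441],
       [  0.        ,   0.        ,   1.        ]]), 'position': array([-0.1938806 ,  1.42102192,  0.81153818]), 'attitude': array([-2.05587254, -0.01294855, -2.58427852])}
top {'camera_matrix': array([[456.39932641,   0.        , 278.17870205],
       [  0.        , 456.39932641, 204.98095743],
       [  0.        ,   0.        ,   1.        ]]), 'position': array([0.19022812, 0.16412943, 1.25424024]), 'attitude': array([-2.8828126 , -0.00594127, -1.30161651])}
wrist {'camera_matrix': array([[325.1922621 ,   0.        , 277.33970112],
       [  0.        , 325.1922621 , 209.78490681],
       [  0.        ,   0.        ,   1.        ]]), 'mount': array([[-1.08055731e-04, -9.65690144e-01, -2.59697005e-01,
         6.93812470e-02],
       [ 9.99999972e-01, -4.97119402e-05, -2.31228686e-04,
         9.64395270e-04],
       [ 2.10385221e-04, -2.59697023e-01,  9.65690122e-01,
        -1.48324901e-01],
       [ 0.00000000e+00,  0.00000000e+00,  0.00000000e+00,
         1.00000000e+00]])}
{'time': 0.1, 'qpos': array([ 1.00196622e+00,  3.42640160e-01,  1.52491467e+00, -6.44067001e-06,
        1.27541428e+00, -1.45996159e-01]), 'qvel': array([-4.49568803e-04, -2.04340090e-03, -3.18592200e-03, -1.85536424e-03,
        2.57424136e-05, -8.36397225e-04]), 'joint_efforts': array([ 3.23418108e-04, -4.32006276e+01, -2.44691116e+01,  7.17473100e-02,
        5.26838447e-02, -5.04129730e-05]), 'tool_pos': array([0.21521869, 0.47847065, 0.23412353]), 'tool_rot': array([-3.14022995e+00, -1.94150057e-04,  2.71876045e+00]), 'contact_force': array([ 0.10757977, -0.26788953,  0.50734229]), 'torque': array([-0.00183599, -0.00567828, -0.00020453]), 'grip_force': 0.0, 'opening': 0.09157356054873583}
```

View pics/t0.png

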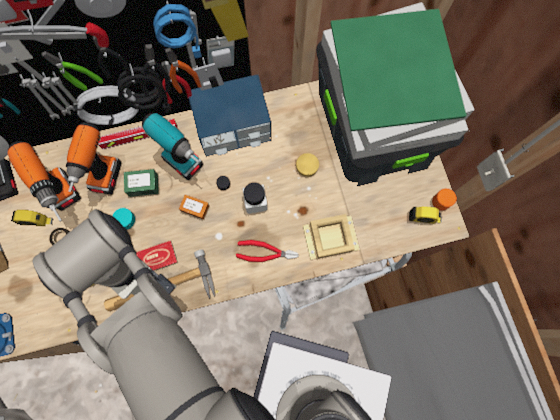

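View pics/s0.png

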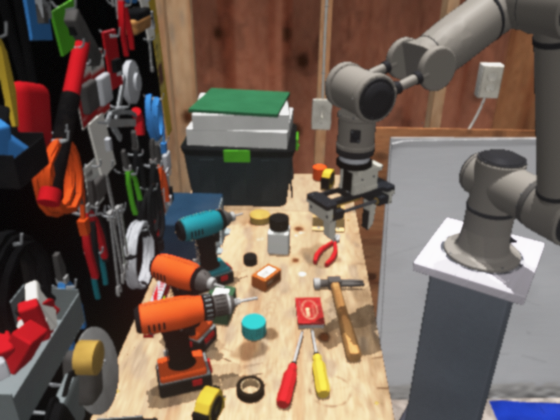

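Top view: the cap-like things are the black cap on the white jar (254,192), a small loose black cap (223,183), and a turquoise one (124,218). I choose the larger black one, on the jar. The block is at (331,238), pliers (265,251), orange box (194,206), wax tin (307,163) and tape (425,214).

```bash
cat >> h.py <<'E'
def ray(n,uv,z):
    m=robot.camera_model(n);Rm=R.from_euler('xyz',m['attitude']).as_matrix()
    d=Rm@np.linalg.inv(m['camera_matrix'])@np.array([uv[0],uv[1],1.]);p=m['position']
    return p+d*(z-p[2])/d[2]
E
python3 - <<'E'
from h import *
im=cv2.imread('pics/t0.png')
cv2.imwrite('pics/c1.png',cv2.resize(im[140:280,210:370],None,fx=5,fy=4.2857*5/4.2857*0.857,interpolation=cv2.INTER_CUBIC) if 0 else cv2.resize(im[150:270,215:375],None,fx=5,fy=5,interpolation=cv2.INTER_CUBIC))
for n,uv,z in [('jarcap',(254,191),.1),('small',(223,183),.02),('nest',(331,238),.04),('box',(194,206),.036),('tin',(307,163),.026),('pl',(265,251),.01)]:
    print(n,ray('top',uv,z).round(3))
g=im[150:270,215:375].max(2)
m=((g<60)*255).astype('uint8')
for c in cv2.findContours(m,0,1)[0]:
    if cv2.contourArea(c)>60:
        (x,y),r=cv2.minEnclosingCircle(c);print((x+215,y+150),r,cv2.contourArea(c),ray('top',(x+215,y+150),.1).round(4))
E
```

```text
jarcap [0.506 0.31  0.1  ]
small [0.527 0.412 0.02 ]
nest [0.451 0.081 0.04 ]
box [0.438 0.466 0.036]
tin [0.647 0.197 0.026]
pl [0.374 0.245 0.01 ]
(254.0, 193.5) 10.920265197753906 317.5 [0.4997 0.3084 0.1   ]
(222.88461542129517, 182.65384674072266) 6.7467851638793945 120.5 [0.5064 0.3962 0.1   ]
(355.5, 165.5) 24.135135650634766 836.5 [0.6476 0.0682 0.1   ]
```

View pics/c1.png

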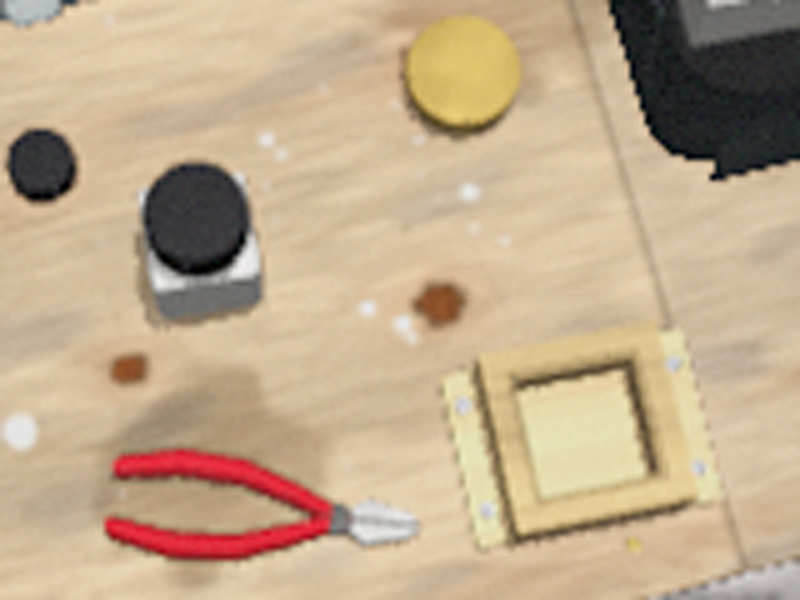

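The crop shows the larger black cap on the jar (centre about 254,193), the small loose cap at (223,183), and the empty block with its pocket centred about (331,238).

```bash
cat >> h.py <<'E'
def shift(target,yaw=None):
    s=robot.observe();Rm=R.from_euler('xyz',s['tool_rot']).as_matrix()
    d=Rm.T@(np.array(target)-s['tool_pos'])
    print('pos',s['tool_pos'].round(4),'rot',s['tool_rot'].round(4),'t',s['time'],'shift',d.round(4), 'turn', None if yaw is None else (lambda a:round(a,4))((s['tool_rot'][2]-yaw+np.pi)%(2*np.pi)-np.pi))
E
python3 - <<'E'
from h import *
f=lambda p:(p[0]/5+215,p[1]/5+150)
for nm,c,z in [('block',[(478,355),(665,325),(700,495),(512,540)],.04),('pocketfloor',[(515,390),(632,362),(652,478),(540,500)],.008),('jarfoot',[(160,318),(262,298)],0)]:
    P=np.array([ray('top',f(p),z)[:2] for p in c]);print(nm,P.round(3).tolist(),P.mean(0).round(4),[np.degrees(np.arctan2(*(P[(i+1)%len(P)]-P[i])[::-1])).round(1) for i in range(len(P))])
shift([.497,.309,.22])
E
```

```text
block [[0.482, 0.145], [0.526, 0.051], [0.439, 0.011], [0.389, 0.103]] [0.459  0.0776] [np.float64(-65.2), np.float64(-155.4), np.float64(118.9), np.float64(24.6)]
pocketfloor [[0.476, 0.12], [0.509, 0.061], [0.448, 0.035], [0.42, 0.092]] [0.4631 0.0769] [np.float64(-60.9), np.float64(-157.0), np.float64(116.6), np.float64(26.8)]
jarfoot [[0.464, 0.323], [0.491, 0.271]] [0.4777 0.2973] [np.float64(-63.0), np.float64(117.0)]
pos [0.2152 0.4785 0.2341] rot [-3.1402e+00 -2.0000e-04  2.7188e+00] t 0.1 shift [-0.3265 -0.0389  0.0141] turn None
```

```bash
python3 -m jog '[[[1,-0.04,-0.005,0,0],[1,-0.08,-0.01,0,0],[1,-0.12,-0.015,0,0],[1,-0.16,-0.02,0,0],[1,-0.2,-0.024,0.005,0]]]' 40
python3 -m jog '[[[1,-0.04,-0.005,0,0],[1,-0.08,-0.01,0,0],[1,-0.12,-0.014,0,0],[1,-0.127,-0.015,0,0],[1,-0.127,-0.015,0,0]]]'
python3 - <<'E'
from h import *
shift([.497,.309,.22]);s=robot.observe();im=save('wrist','w1.png')
E
```

```text
time: 0.52
tool_pos: [0.3894, 0.3738, 0.2303]
tool_rot: [3.141, 0.001, 2.719]
contact_force: [0.7, 1.0, 0.9]
opening: 0.0918
grip_force: 0.0
time: 0.93
tool_pos: [0.4995, 0.3071, 0.2287]
tool_rot: [-3.141, -0.001, 2.715]
contact_force: [-0.8, 0.6, 0.4]
opening: 0.0921
grip_force: 0.0
pos [0.4995 0.3071 0.2287] rot [-3.1405e+00 -6.0000e-04  2.7147e+00] t 0.9333 shift [0.003  0.0007 0.0087] turn None
```

View pics/w1.png

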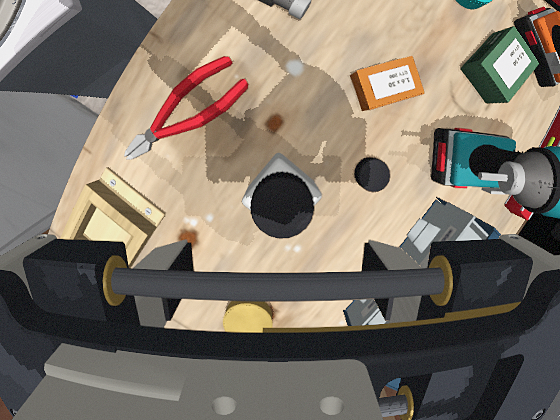

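The wrist view shows the jar's cap at about (282,205), its white square body peeking out behind (corners about (278,156), (243,203), (322,185)); block at left (105,225).

```bash
cat >> h.py <<'E'
def wray(s,uv,z):
    m=robot.camera_model('wrist');K=m['camera_matrix'];M=m['mount']
    T=np.eye(4);T[:3,:3]=R.from_euler('xyz',s['tool_rot']).as_matrix();T[:3,3]=s['tool_pos'];T=T@M
    v=np.array([(uv[0]-K[0,2])/K[0,0],(uv[1]-K[1,2])/K[1,1]]);th=np.hypot(*v);d=np.r_[v/th*np.sin(th),np.cos(th)]
    d=T[:3,:3]@d;p=T[:3,3];return p+d*(z-p[2])/d[2]
E
python3 - <<'E'
from h import *
s=robot.observe();im=cv2.imread('pics/w1.png')
m=((im[150:260,220:340].max(2)<62)*255).astype('uint8')
cs=cv2.findContours(m,0,1)[0];c=max(cs,key=cv2.contourArea);(x,y),r=cv2.minEnclosingCircle(c);print(x+220,y+150,r,cv2.contourArea(c)/np.pi/r/r)
# top rim: cast contour at z=.107 and fit circle
P=np.array([wray(s,(q[0,0]+220,q[0,1]+150),.107)[:2] for q in c]);(a,b),rr=cv2.minEnclosingCircle((P*1000).astype('float32'));print('captop',a,b,rr)
cv2.imwrite('pics/c2.png',cv2.resize(im[145:245,225:345],None,fx=6,fy=6,interpolation=cv2.INTER_CUBIC))
E
```

```text
282.0 204.6846160888672 33.064945220947266 0.9191557198216136
captop 499.20941162109375 313.1089782714844 29.320058822631836
```

View pics/c2.png

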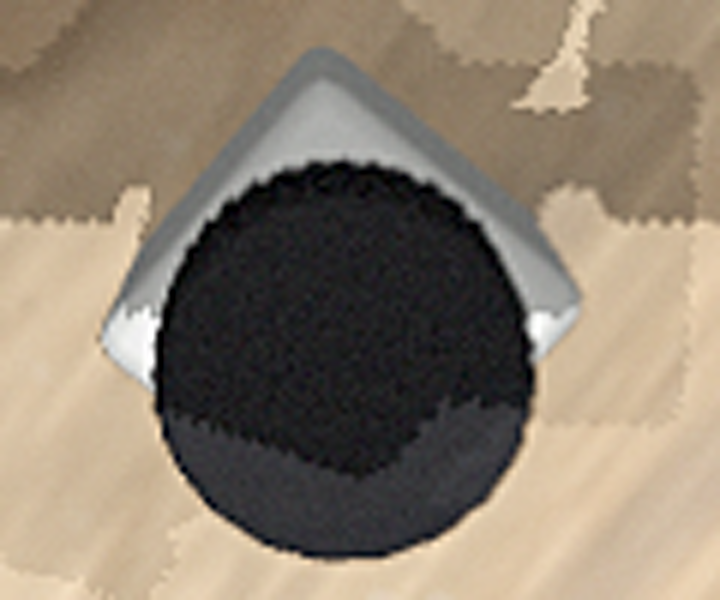

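Crop: cap circle centre about (282.5,206.4), body corners at left (242,202), right (321,195), top (279,158).

Run:
```python
from h import *
s=robot.observe();f=lambda p:(p[0]/6+225,p[1]/6+145)
c=wray(s,(282.5,206.4),.107);print('cap',c.round(4), 'r',[np.hypot(*(wray(s,q,.107)-c)[:2]).round(4) for q in[(251.2,206.4),(313.8,206.4),(282.5,237.8)]])
L,Rr,T=[wray(s,f(p),.07)[:2] for p in[(103,340),(580,300),(322,78)]]
a=lambda p,q:np.degrees(np.arctan2(*(q-p)[::-1])).round(1)
print(L,Rr,T,'mid',(L+Rr)/2,np.hypot(*(L-Rr)),'diag',a(L,Rr),'diag-45',(a(L,Rr)-45)%90)
A,B=[wray(s,f(p),.07)[:2] for p in[(350,100),(525,255)]];print('edge',a(A,B)%90)
A,B=[wray(s,f(p),.07)[:2] for p in[(295,100),(180,255)]];print('edge',a(A,B)%90)
# nest estimates in view
im=cv2.imread('pics/w1.png');cv2.imwrite('pics/c3.png',cv2.resize(im[155:265,50:200],None,fx=5,fy=5,interpolation=cv2.INTER_CUBIC))
shift([c[0],c[1],.09])
```

```text
cap [0.5001 0.3131 0.107 ] r [np.float64(0.0269), np.float64(0.027), np.float64(0.0286)]
[0.48834576 0.27577043] [0.51417832 0.34910233] [0.46428601 0.3257234 ] mid [0.50126204 0.31243638] 0.0777488816276108 diag 70.6 diag-45 25.599999999999994
edge 24.2
edge 29.1
pos [0.4978 0.3084 0.2289] rot [-3.1407e+00 -1.4000e-03  2.7165e+00] t 0.9833 shift [-0.0003  0.0053  0.1389] turn None
```

```bash
python3 -m jog '[[[1,0,0.0045,0.025,0],[1,0,0.0045,0.055,0],[1,0,0.0045,0.085,0],[1,0,0.0045,0.11,0],[1,0,0.0045,0.11,0]]]' 40
python3 -m jog '[[[1,0,0,0.014,0],[1,0,0,0.028,0],[1,0,0,0.028,0],[1,0,0,0.028,0]]]' 40
python3 - <<'E'
from h import *
shift([.5003,.3127,.09])
E
```

```text
time: 1.4
tool_pos: [0.4948, 0.3131, 0.1148]
tool_rot: [-3.134, -0.007, 2.721]
contact_force: [-0.5, -0.8, -0.7]
opening: 0.0919
grip_force: 0.0
time: 1.73
tool_pos: [0.4988, 0.314, 0.0928]
tool_rot: [3.141, -0.0, 2.72]
contact_force: [0.3, -0.4, -0.0]
opening: 0.0918
grip_force: 0.0
pos [0.4988 0.314  0.0928] rot [ 3.1414e+00 -2.0000e-04  2.7201e+00] t 1.7333 shift [-0.0019 -0.0006  0.0028] turn None
```

```bash
python3 -m jog '[[[1,-0.0015,-0.0006,0.002,0],[0.3,-0.0015,-0.0006,0.002,0],[-1,-0.0015,-0.0006,0.002,0],[-1,-0.0015,-0.0006,0.002,0],[-1,-0.0015,-0.0006,0.002,0]]]' 45
python3 -m jog '[[[-1,0,0,0,0],[-1,0,0,0,0],[-1,0,0,0,0]]]' 45
python3 - <<'E'
from h import *
print(robot.observe()['torque'])
shift([.4590,.0776,.09])
E
```

```text
time: 2.15
tool_pos: [0.5008, 0.312, 0.0902]
tool_rot: [3.141, 0.0, 2.719]
contact_force: [-0.1, -0.9, 0.4]
opening: 0.0695
grip_force: 0.0
time: 2.4
tool_pos: [0.5004, 0.3116, 0.0898]
tool_rot: [-3.141, -0.0, 2.719]
contact_force: [-0.7, -2.6, 1.5]
opening: 0.055
grip_force: 45.0
[-0.31802022  0.10827383 -0.05636858]
pos [0.5004 0.3116 0.0898] rot [-3.1408e+00 -1.0000e-04  2.7188e+00] t 2.4 shift [-0.0582 -0.2304 -0.    ] turn None
```

```bash
python3 -m jog '[[[-1,0,0,-0.02,0],[-1,0,0,-0.05,0],[-1,0,0,-0.08,0],[-1,-0.01,-0.03,-0.1,0],[-1,-0.02,-0.06,-0.1,0]]]' 45
python3 -m jog '[[[-1,-0.01,-0.03,0,0],[-1,-0.01,-0.06,0,0],[-1,-0.01,-0.06,0,0],[-1,-0.01,-0.06,0,0]]]' 45
python3 - <<'E'
from h import *
for z in(0,.1,.2):print([ray('top',p,z).round(3).tolist() for p in[(358,184),(332,130)]])
s=robot.observe();np.save('s2.npy',[s['tool_pos'],s['tool_rot']]);im=save('wrist','w2.png');shift([.459,.0776,.19])
E
```

```text
time: 2.82
tool_pos: [0.4958, 0.2502, 0.1935]
tool_rot: [3.136, 0.005, 2.722]
contact_force: [1.5, -0.2, -6.2]
opening: 0.055
grip_force: 44.9
time: 3.15
tool_pos: [0.4778, 0.1889, 0.1891]
tool_rot: [-3.141, -0.002, 2.716]
contact_force: [0.3, 0.3, -6.3]
opening: 0.0552
grip_force: 45.0
[[0.634, 0.04, 0.0], [0.777, 0.152, 0.0]]
[[0.599, 0.05, 0.1], [0.731, 0.153, 0.1]]
[[0.563, 0.06, 0.2], [0.684, 0.154, 0.2]]
pos [0.4784 0.1899 0.1893] rot [-3.1415e+00 -1.0000e-03  2.7174e+00] t 3.2 shift [-0.0285 -0.1103 -0.0007] turn None
```

View pics/w2.png

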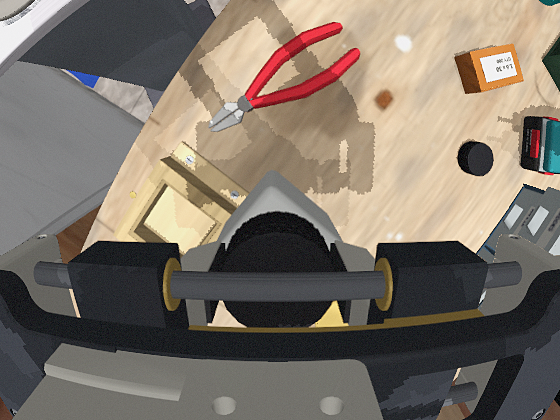

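The view shows the held jar at centre with its top corner at (270,172), and the block at left, half hidden behind the gripper (pocket near (175,215)). I'll shift sideways for a full view.

```bash
python3 -m jog '[[[-1,-0.02,0.01,-0.01,0],[-1,-0.04,0.02,-0.02,0],[-1,-0.055,0.02,-0.04,0],[-1,-0.055,0.02,-0.04,0],[-1,-0.055,0.02,-0.04,0]]]' 45
python3 - <<'E'
from h import *
s=robot.observe();np.save('s2.npy',[s['tool_pos'],s['tool_rot']]);im=save('wrist','w3.png');shift([.459,.0776,.19])
im=cv2.imread('pics/w3.png');cv2.imwrite('pics/c3.png',cv2.resize(im[70:270,80:346],None,fx=3,fy=3,interpolation=cv2.INTER_CUBIC))
E
```

```text
time: 3.62
tool_pos: [0.5378, 0.1867, 0.2296]
tool_rot: [3.141, 0.001, 2.719]
contact_force: [-1.9, 0.0, -5.9]
opening: 0.0548
grip_force: 45.0
pos [0.5364 0.1866 0.2286] rot [-3.1409e+00 -1.8000e-03  2.7194e+00] t 3.6667 shift [ 0.0259 -0.1311  0.0388] turn None
```

View pics/c3.png

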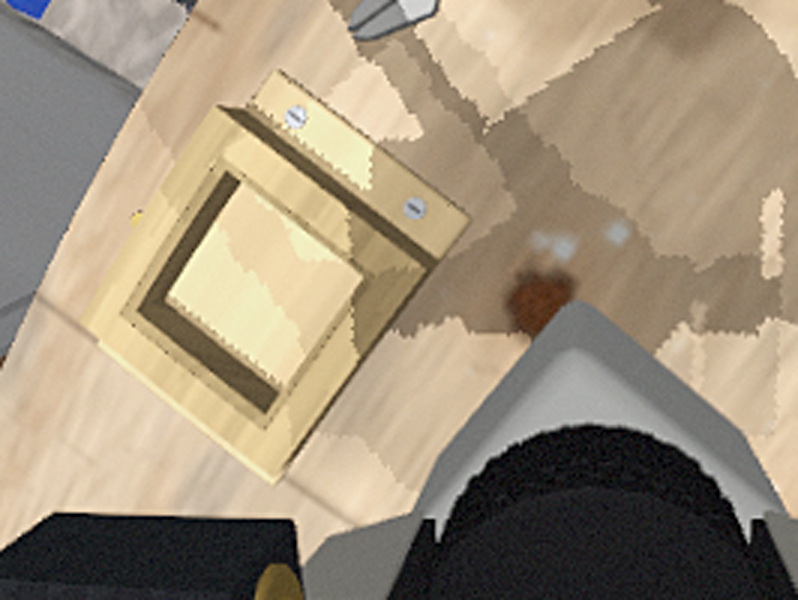

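Crop shows the block whole: chamfer outer corners at crop (225,158), (122,312), (268,430), (372,282); block top corners (218,107), (435,268), (275,483); pliers tip just above; jar's corner at (575,345).

```bash
cat > m.py <<'E'
from h import *
a=np.load('s2.npy');s=dict(tool_pos=a[0],tool_rot=a[1]);f=lambda p:(p[0]/3+80,p[1]/3+70)
for nm,c,z in [('chamf74',[(225,158),(122,312),(268,430),(372,282)],.04),('block100',[(218,107),(88,325),(275,483),(435,268)],.04),('jartop60',[(432,490),(575,347),(752,510)],a[0][2]-.09+.07)]:
    P=np.array([wray(s,f(p),z)[:2] for p in c]);n=len(P);d=[P[(i+1)%n]-P[i] for i in range(n)]
    print(nm,P.round(4).tolist(),P.mean(0).round(4),[(np.degrees(np.arctan2(q[1],q[0]))%90).round(1) for q in d],[np.hypot(*q).round(4) for q in d])
for p in[(225,158),(122,312),(268,430),(372,282)]:print(f(p))
E
python3 m.py
```

```text
chamf74 [[0.4154, 0.0986], [0.4465, 0.0338], [0.512, 0.0668], [0.4801, 0.1285]] [0.4635 0.0819] [np.float64(25.6), np.float64(26.7), np.float64(27.3), np.float64(24.8)] [np.float64(0.0719), np.float64(0.0733), np.float64(0.0695), np.float64(0.0713)]
block100 [[0.3974, 0.1042], [0.4441, 0.0175], [0.5314, 0.0589], [0.4854, 0.1512]] [0.4646 0.083 ] [np.float64(28.3), np.float64(25.4), np.float64(26.5), np.float64(28.1)] [np.float64(0.0985), np.float64(0.0966), np.float64(0.1031), np.float64(0.0998)]
jartop60 [[0.5164, 0.165], [0.503, 0.2001], [0.5442, 0.2174]] [0.5212 0.1942] [np.float64(20.9), np.float64(22.7), np.float64(62.0)] [np.float64(0.0376), np.float64(0.0447), np.float64(0.0593)]
(155.0, 122.66666666666666)
(120.66666666666666, 174.0)
(169.33333333333331, 213.33333333333334)
(204.0, 164.0)
```

```bash
python3 -m jog '[[[-1,0.007,-0.035,0,0],[-1,0.014,-0.07,0.02,0],[-1,0.02,-0.105,0.04,0],[-1,0.0235,-0.1267,0.06,0],[-1,0.0235,-0.1267,0.073,0]]]' 45
python3 -m jog '[[[-1,0,0,0,0],[-1,0,0,0,0],[-1,0,0,0,0]]]' 45
python3 - <<'E'
from h import *
shift([.4635,.0805,.15]);s=robot.observe();np.save('s2.npy',[s['tool_pos'],s['tool_rot']]);im=save('wrist','w4.png')
t=save('top','t4.png')
im=cv2.imread('pics/w4.png');a=cv2.resize(im[100:270,190:390],(640,544),interpolation=cv2.INTER_CUBIC)
cv2.imwrite('pics/c4.png',a)
t=cv2.imread('pics/t4.png');cv2.imwrite('pics/c5.png',cv2.resize(t[170:280,270:400],None,fx=5,fy=5,interpolation=cv2.INTER_CUBIC))
E
```

```text
time: 4.08
tool_pos: [0.4583, 0.078, 0.154]
tool_rot: [-3.137, -0.007, 2.718]
contact_force: [0.6, 0.9, -6.0]
opening: 0.0549
grip_force: 45.0
time: 4.33
tool_pos: [0.4641, 0.0808, 0.1573]
tool_rot: [3.141, 0.001, 2.72]
contact_force: [0.5, 0.1, -5.9]
opening: 0.055
grip_force: 45.0
pos [0.4641 0.0808 0.1573] rot [3.1408e+00 8.0000e-04 2.7197e+00] t 4.3333 shift [ 0.0005 -0.0005  0.0073] turn None
```

View pics/c4.png

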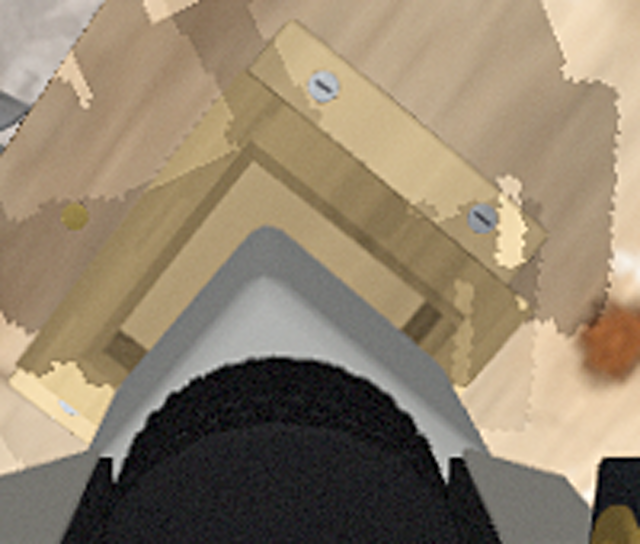

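Crop: jar foot corner (268,225), chamfer corners (252,148), (103,350), (462,318), block corner (248,72); the jar hangs over the pocket, close to square.

```bash
cat > m2.py <<'E'
from h import *
a=np.load('s2.npy');s=dict(tool_pos=a[0],tool_rot=a[1]);f=lambda p:(p[0]/3.2+190,p[1]/3.2+100)
g=lambda c,z:np.array([wray(s,f(p),z)[:2] for p in c])
ang=lambda q:(np.degrees(np.arctan2(q[1],q[0]))%90).round(1)
P=g([(103,350),(252,148),(462,318)],.04);print('chamf',P.round(4),'mid',(P[0]+P[2])/2,ang(P[1]-P[0]),ang(P[2]-P[1]),np.hypot(*(P[1]-P[0])),np.hypot(*(P[2]-P[1])))
P=g([(15,372),(248,72),(528,305)],.04);print('block',P.round(4),'mid',(P[0]+P[2])/2,ang(P[1]-P[0]),ang(P[2]-P[1]),np.hypot(*(P[1]-P[0])),np.hypot(*(P[2]-P[1])))
P=g([(245,243),(115,400)],a[0][2]-.09);print('jarL',ang(P[1]-P[0]))
P=g([(292,240),(440,372)],a[0][2]-.09);print('jarR',ang(P[1]-P[0]))
P=g([(268,221)],a[0][2]-.09)[0];print('jar corner',P,'tcp',a[0][:2],'dist',np.hypot(*(P-a[0][:2])),'dir',np.degrees(np.arctan2(*(P-a[0][:2])[::-1])))
E
python3 m2.py
```

```text
chamf [[0.4469 0.038 ]
 [0.4148 0.0964]
 [0.4779 0.1287]] mid [0.46240633 0.08334764] 28.8 27.1 0.06657793564641601 0.0709329685867497
block [[0.4424 0.0129]
 [0.3967 0.1035]
 [0.4819 0.1464]] mid [0.46215266 0.07968004] 26.8 26.8 0.10142281117142492 0.09549376765998338
jarL 26.0
jarR 24.1
jar corner [0.43029007 0.09415403] tcp [0.46413096 0.08080162] dist 0.036379834109869606 dir 158.46757918644713
```

View pics/c5.png

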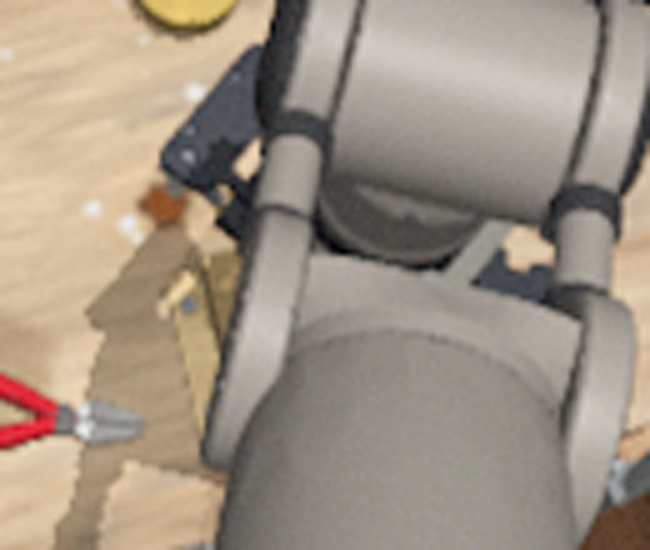

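```bash
python3 -m jog '[[[-1,0,0,0.008,-0.02],[-1,0,0,0.016,-0.02],[-1,0,0,0.024,-0.02],[-1,0,0,0.024,-0.02]]]' 45
python3 -m jog '[[[-1,0,0,0.004,0],[-1,0,0,0.008,0],[-1,0,0,0.012,0],[-1,0,0,0.012,0]]]' 45
```

```text
time: 4.77
tool_pos: [0.4624, 0.0801, 0.1307]
tool_rot: [-3.14, -0.003, 2.739]
contact_force: [-1.8, 0.2, -5.7]
opening: 0.0551
grip_force: 45.0
time: 5.1
tool_pos: [0.4631, 0.0799, 0.1202]
tool_rot: [-3.141, -0.001, 2.739]
contact_force: [-1.3, -0.5, -5.2]
opening: 0.0547
grip_force: 45.0
```

```bash
python3 -m jog '[[[-1,0,0,0.005,0],[-1,0,0,0.01,0],[-1,0,0,0.015,0],[-1,0,0,0.015,0]]]' 45
python3 -m jog '[[[-1,0,0,0.003,0],[-1,0,0,0.006,0],[-1,0,0,0.007,0],[-1,0,0,0.007,0]]]' 45
```

```text
time: 5.43
tool_pos: [0.463, 0.0801, 0.1043]
tool_rot: [-3.141, -0.002, 2.739]
contact_force: [-1.5, -0.5, -6.1]
opening: 0.0547
grip_force: 45.0
time: 5.77
tool_pos: [0.4633, 0.0801, 0.0985]
tool_rot: [-3.141, -0.001, 2.739]
contact_force: [-2.9, -0.8, -4.8]
opening: 0.0549
grip_force: 45.1
```

```bash
python3 -m jog '[[[-1,0,0,0.001,0],[-1,0,0,0.001,0],[-1,0,0,0.001,0]]]' 45
python3 -m jog '[[[-1,0,0,0.001,0],[-1,0,0,0.001,0],[-1,0,0,0.001,0]]]' 45
```

```text
time: 6.02
tool_pos: [0.4635, 0.0801, 0.0983]
tool_rot: [3.142, -0.0, 2.739]
contact_force: [-5.2, 0.2, 2.7]
opening: 0.0546
grip_force: 45.1
time: 6.27
tool_pos: [0.4638, 0.0802, 0.0979]
tool_rot: [3.141, 0.001, 2.739]
contact_force: [-6.1, 0.1, 6.6]
opening: 0.055
grip_force: 45.1
```

```bash
python3 -m jog '[[[-1,0,0,0,-0.08],[-1,0,0,0,-0.16],[-1,0,0,0,-0.24],[-1,0,0,0,-0.32],[-1,0,0,0,-0.4]]]' 60
python3 -c "
from h import *
print(robot.observe()['torque'])"
python3 -m jog '[[[-1,0,0,0,-0.08],[-1,0,0,0,-0.16],[-1,0,0,0,-0.24],[-1,0,0,0,-0.32],[-1,0,0,0,-0.4]]]' 60
python3 -c "
from h import *
print(robot.observe()['torque'])"
```

```text
time: 6.68
tool_pos: [0.4641, 0.0802, 0.0981]
tool_rot: [3.141, 0.002, -3.141]
contact_force: [-6.9, -1.4, 10.2]
opening: 0.055
grip_force: 60.2
[-0.20139508  1.20813135 -0.19606199]
time: 7.1
tool_pos: [0.4639, 0.0796, 0.0982]
tool_rot: [-3.141, 0.001, -2.741]
contact_force: [-6.5, -5.7, 10.7]
opening: 0.0548
grip_force: 60.2
[-0.75085484  1.33444253 -0.21286538]
```

```bash
python3 -m jog '[[[-1,0,0,0,-0.08],[-1,0,0,0,-0.16],[-1,0,0,0,-0.24],[-1,0,0,0,-0.32],[-1,0,0,0,-0.4]]]' 60
python3 -m jog '[[[-1,0,0,0,-0.08],[-1,0,0,0,-0.16],[-1,0,0,0,-0.24],[-1,0,0,0,-0.28],[-1,0,0,0,-0.28]]]' 60
python3 -c "
from h import *
s=robot.observe();print(s['torque'],s['qpos']);np.save('s2.npy',[s['tool_pos'],s['tool_rot']]);save('wrist','w5.png');save('scene','s5.png')"
```

```text
time: 7.52
tool_pos: [0.4645, 0.0791, 0.0983]
tool_rot: [-3.139, 0.001, -2.341]
contact_force: [-5.5, -8.3, 10.1]
opening: 0.0552
grip_force: 60.2
time: 7.93
tool_pos: [0.4644, 0.0788, 0.0984]
tool_rot: [-3.139, -0.001, -2.062]
contact_force: [-6.7, -8.4, 11.6]
opening: 0.0548
grip_force: 60.2
[-1.2512921   1.38531538 -0.11912432] [ 6.39299977e-03  4.10709377e-01  1.85414715e+00 -2.45458174e-03
  8.74363978e-01 -2.64222884e+00]
```

View pics/w5.png

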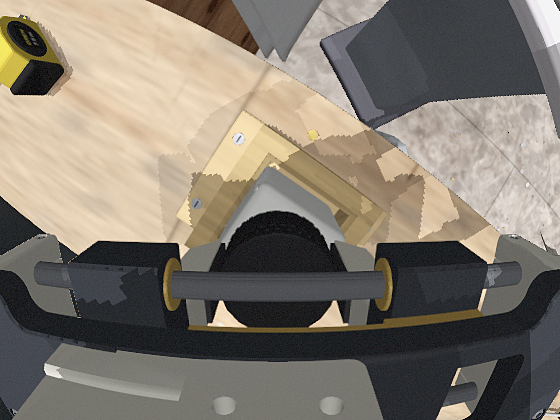

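The view shows the jar standing in the pocket (jar corner (270,165), pocket corner about (272,152)), tape measure upper left. Check the jar's yaw up close.

```bash
python3 -c "
import cv2
im=cv2.imread('pics/w5.png');a=cv2.resize(im[95:255,170:390],None,fx=3.6,fy=3.6,interpolation=cv2.INTER_CUBIC);cv2.imwrite('pics/c6.png',a)"
```

```text
(no output)
```

View pics/c6.png

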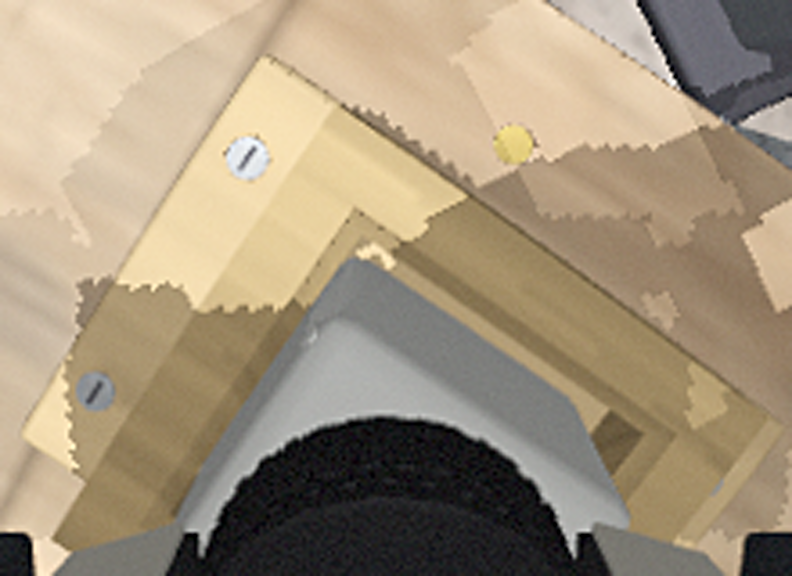

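Crop (taken at 85° of turn): the jar sits deep in the pocket, its edge (350,260)-(575,405) nearly parallel to the pocket's edge, so the block held it. I'll relieve the side load, then lift slowly and watch the load (a stuck cap would show the jar's weight).

```bash
python3 -m jog '[[[-1,0.0006,0.0001,-0.0005,0],[-1,0.0012,0.0002,-0.001,0],[-1,0.0012,0.0002,-0.001,0],[-1,0.0012,0.0002,-0.001,0]]]' 60
python3 -m jog '[[[-1,0,0,-0.001,0],[-1,0,0,-0.002,0],[-1,0,0,-0.003,0],[-1,0,0,-0.003,0]]]' 60
```

```text
time: 8.37
tool_pos: [0.4639, 0.0786, 0.099]
tool_rot: [-3.139, 0.001, -2.064]
contact_force: [-3.5, -5.0, 6.7]
opening: 0.055
grip_force: 60.1
time: 8.7
tool_pos: [0.4636, 0.0789, 0.1013]
tool_rot: [-3.14, 0.001, -2.064]
contact_force: [-2.2, -3.7, 4.6]
opening: 0.0548
grip_force: 60.1
```

```bash
python3 -m jog '[[[-1,0.0004,0,-0.001,0],[-1,0.0006,0,-0.002,0],[-1,0.0006,0,-0.003,0],[-1,0.0006,0,-0.003,0]]]' 60
python3 -m jog '[[[-1,0,0,-0.002,0],[-1,0,0,-0.004,0],[-1,0,0,-0.006,0],[-1,0,0,-0.006,0]]]' 60
```

```text
time: 9.03
tool_pos: [0.4628, 0.0787, 0.1037]
tool_rot: [-3.141, 0.0, -2.064]
contact_force: [-1.1, -0.9, -1.6]
opening: 0.0546
grip_force: 60.0
time: 9.37
tool_pos: [0.4628, 0.0786, 0.1102]
tool_rot: [-3.141, 0.0, -2.064]
contact_force: [-0.5, -1.1, -0.8]
opening: 0.055
grip_force: 60.0
```

```bash
python3 -m jog '[[[-1,0,0,-0.006,0],[-1,0,0,-0.012,0],[-1,0,0,-0.019,0],[-1,0,0,-0.0265,0],[-1,0,0,-0.0265,0]]]' 60
python3 -m jog '[[[-1,0,0,0,0],[-1,0,0,0,0],[-1,0,0,0,0]]]' 60
python3 - <<'E'
from h import *
shift([.463,.0788,.1375])
save('scene','s6.png');s=robot.observe();w=save('wrist','w6.png')
im=cv2.imread('pics/s6.png')
m=robot.camera_model('scene');Rm=R.from_euler('xyz',m['attitude']).as_matrix()
def proj(p):
    q=m['camera_matrix']@(Rm.T@(np.array(p)-m['position']));return (q[:2]/q[2]).round(1)
for z in(.04,.078,.1,.12,.1545):print(z,proj([.463,.0788,z]))
u=int(proj([.463,.0788,.1])[0]);v0=int(proj([.463,.0788,.16])[1])
for v in range(v0-4,v0+45):
    row=im[v,u-24:u+26].max(1);print(v,' '.join('%3d'%x for x in row[::2]))
E
```

```text
time: 9.78
tool_pos: [0.4638, 0.0787, 0.1382]
tool_rot: [-3.138, 0.002, -2.064]
contact_force: [0.1, -0.1, 0.3]
opening: 0.0545
grip_force: 59.9
time: 10.03
tool_pos: [0.4624, 0.0786, 0.136]
tool_rot: [3.141, -0.0, -2.064]
contact_force: [0.1, -0.2, -0.9]
opening: 0.0547
grip_force: 59.9
pos [0.4624 0.0786 0.136 ] rot [ 3.1412e+00 -1.0000e-04 -2.0644e+00] t 10.0333 shift [-0.0005 -0.0004 -0.0015] turn None
0.04 [328.3 209.8]
0.078 [328.9 199.1]
0.1 [329.3 192.7]
0.12 [329.6 186.9]
0.1545 [330.2 176.8]
171 120 123 126 124 127 137 153 145 113  65  34  95 211 118  61  69 106 124 116 130 132 131 131 131 130
172 124 130 133 129 128 137 148 142 114  66  34 110 234 154  61  83 111 119 105 130 131 131 131 129 129
173 160 165 166 156 136 139 147 142 113  67  34 105 223 142  65  99 117 120 107 130 132 132 131 123 123
174 206 210 210 196 145 139 147 141 111  61  33  73 152  93  69 108 115 125 121 133 137 143 129 112 112
175 226 229 228 213 149 140 147 140 100  51  31  41  67  48  69 110 111 128 129 145 162 172 135 108 104
176 229 231 230 216 149 141 145 137  83  39  32  32  35  34  70 111 110 1
[... 3802 characters left out ...]
 180 137 147 146 146 145 146 145 146 145 133 111 124 133 198 205 205 217 224
214 239 230 214 205 234 238 201 162 156 143 143 143 144 145 145 145 143 119 124 134 203 210 206 217 223
215 236 221 179 178 231 237 220 198 178 139 134 134 136 139 140 143 154 133 123 139 205 213 208 214 216
216 234 216 157 154 218 227 218 208 186 138 125 123 124 128 133 136 149 137 125 144 204 215 210 214 219
217 234 222 171 142 174 181 183 176 160 132 122 119 117 121 127 132 139 132 124 140 202 216 214 223 228
218 236 228 198 157 139 135 140 134 129 120 117 115 117 120 126 130 134 130 124 133 198 215 220 230 232
219 237 231 217 186 135 121 120 117 117 115 111 114 117 121 127 131 132 126 124 129 189 206 223 232 232
```

```bash
cat > m3.py <<'E'
from h import *
im=cv2.imread('pics/w6.png');s=robot.observe()
hsv=cv2.cvtColor(im,cv2.COLOR_BGR2HSV)
S,V=hsv[...,1].astype(int),hsv[...,2].astype(int)
g=(S<40)&(V>60)
print('grey mask rows');
for v in range(140,250,4):
    print(v,''.join(('.' if V[v,u]<60 else ('W' if V[v,u]>165 else 'g')) if (S[v,u]<40 or V[v,u]<60) else '-' for u in range(190,370,2)))
E
python3 m3.py
```

```text
grey mask rows
140 ------------------------WgWW--------------------------------------------------------------
144 ------------------------------------------------------------------------------------------
148 ------------------------------------------------------------------------------------------
152 ------------------------------------------------------------------------------------------
156 ------------------------------------------------------------------------------------------
160 ------------------------------------------------------------------------------------------
164 -------------------------------------ggggg------------------------------------------------
168 ------------------------------------ggggggggg---------------------------------------------
172 ----------------------------------gggggggggggggg------------------------------------------
176 ---------------------------------ggWWWWgWgggggggggg---------------------------------------
180 --------------------------------gggWWWWWWWWWgggggggggg------------------------------------
184 ------------------------------ggggWW
[... 874 characters left out ...]
....gWWWWWWWWWWgg---------g--------
224 ------------------gggWWWWW....................................WWWWWWWWg-------------------
228 -----------------ggWWWWWg......................................ggWWWgg--------------------
232 ----------------ggWWWWW..........................................ggg----------------------
236 ---------------gWWWWW..............................................-----------------------
240 ---------------ggWWWg...............................................-----g----------------
244 --------gggggggg..Wg................................................---..ggggggg----------
248 -gggggggggggggg...-..................................................-....gggggggggggggg--
```

```bash
cat > m4.py <<'E'
from h import *
im=cv2.imread('pics/w6.png');s=robot.observe()
V=cv2.cvtColor(cv2.GaussianBlur(im,(3,3),0),cv2.COLOR_BGR2GRAY).astype(int);S=cv2.cvtColor(im,cv2.COLOR_BGR2HSV)[...,1]
L=[];Rr=[]
for v in range(182,230):
    w=[u for u in range(215,345) if V[v,u]>163 and S[v,u]<40]
    if w: L.append(wray(s,(w[0]-.5,v),.078)[:2]); 
    if w and v<222: Rr.append(wray(s,(w[-1]+.5,v),.078)[:2])
c=s['tool_pos'][:2];ns=[];ds=[]
for P in(L,Rr):
    vx,vy,x,y=cv2.fitLine(np.array(P,'float32'),cv2.DIST_HUBER,0,1e-4,1e-4).ravel()
    n=np.array([-vy,vx]);d=n@(np.array([x,y])-c)
    if d<0:n,d=-n,-d
    print('normal deg',np.degrees(np.arctan2(n[1],n[0])).round(1),'dist from tcp',d.round(4),'rms',np.std([n@(p-np.array([x,y])) for p in P]).round(5));ns.append(n);ds.append(d-.03)
print('jar centre - tcp (world)',np.linalg.solve(np.array(ns),ds).round(4))
print(s['tool_pos'])
E
python3 m4.py
```

```text
normal deg -63.3 dist from tcp 0.0283 rms 0.0002
normal deg -155.0 dist from tcp 0.0261 rms 0.00021
jar centre - tcp (world) [0.0027 0.0033]
[0.46241409 0.0785436  0.13591957]
```

```bash
sed "s#pics/w6#pics/w5#; s#s=robot.observe()#a=np.load('s2.npy');s=dict(tool_pos=a[0],tool_rot=a[1])#; s#range(182,230)#range(185,222)#; s#v<222#v<215#" m4.py > m5.py; python3 m5.py
```

```text
normal deg -62.7 dist from tcp 0.0276 rms 0.00047
normal deg -153.5 dist from tcp 0.0262 rms 0.0001
jar centre - tcp (world) [0.0023 0.0038]
[0.46438431 0.07878652 0.09836506]
```

Relative to the cap, the jar is where it was with the cap on (within about 0.6 mm), so the cap is centred. The clearance is about 18.6 mm, so I'll raise it 1.5 mm, settle and hand in.

```bash
python3 -m jog '[[[-1,0,0,-0.0015,0],[-1,0,0,-0.0015,0],[-1,0,0,-0.0015,0],[-1,0,0,-0.0015,0],[-1,0,0,-0.0015,0]]]' 60
python3 -c "
from h import *
print(robot.hand_in())"
```

```text
time: 10.55
tool_pos: [0.4626, 0.0785, 0.1377]
tool_rot: [3.142, 0.0, -2.064]
contact_force: [0.1, 0.3, -0.1]
opening: 0.0546
grip_force: 59.9
the job is handed in; nothing more can be done
None
```

The job is handed in at 10.6 s: the jar stands on the pocket floor of the block, and the cap, unscrewed about 80–85°, is held level and centred about 20 mm above the mouth; I viewed 11 pictures, one over the limit of 10.

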